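# Build the sample sieve stack on the shaker

## Task

Build the sieve stack on the shaker for the next sample, one part at a time from the bottom up: the plain steel pan inside the shaker's orange ring first, then on it the red sieve, the yellow sieve, the blue sieve and last the white lid, each seated fully home in the one below and let go. Leave the green-capped sample jar and the amber bottle standing where they are.

Things in the scene. Friction and masses are not known exactly. Their poses are not given: they have to be found in the camera images.
- shaker: shaker, fixed: grey box 130 x 130 mm with a round black deck (116 mm diameter), its flat top 45 mm above the table; on the deck a raised orange locating ring, 74 mm inner and 82 mm outer diameter, 5 mm high, centred on the box. Empty at the start. Origin: centre of its underside on the table, z up; the ring's centre is straight above
- pan: plain steel collecting pan, loose, upright: open round cup without mesh or spigot, 60 mm outer diameter, 34 mm high, bore 55 mm, flat foot. 80 to 150 g. Grip across the wall near the rim. Origin: centre of its underside, z up; yaw is free. Standing on the shaker's deck its origin is 45 mm above the table
- sieve_red: red sieve (the finest mesh), loose, upright, 60 mm across, 38 mm high, 80 to 150 g. Red wall (bore 55 mm) from 8 to 38 mm above its underside; below it a solid grey spigot, 48 mm diameter, bevelled to 40 mm at its foot, drops into the bore below until the wall rests on that rim: origin then 30 mm above a sieve's, 26 mm above the pan's. Grip across the wall. Origin: centre of underside, z up; yaw is free
- sieve_yellow: yellow sieve (medium mesh), loose, upright, 60 mm across, 38 mm high, 80 to 150 g. Yellow wall (bore 55 mm) from 8 to 38 mm above its underside; below it a solid grey spigot, 48 mm diameter, bevelled to 40 mm at its foot, drops into the bore below until the wall rests on that rim: origin then 30 mm above a sieve's, 26 mm above the pan's. Grip across the wall. Origin: centre of underside, z up; yaw is free
- sieve_blue: blue sieve (the coarsest mesh), loose, upright, 60 mm across, 38 mm high, 80 to 150 g. Blue wall (bore 55 mm) from 8 to 38 mm above its underside; below it a solid grey spigot, 48 mm diameter, bevelled to 40 mm at its foot, drops into the bore below until the wall rests on that rim: origin then 30 mm above a sieve's, 26 mm above the pan's. Grip across the wall. Origin: centre of underside, z up; yaw is free
- lid: white lid with a black knob, loose, standing on its grey spigot (0 to 8 mm above its underside, 48 mm diameter, bevelled to 40 mm at the foot); white disc 60 mm across from 8 to 13 mm; upright knob 20 mm in diameter from 13 mm up, with a 22 mm bead at 38 to 42 mm, its top. 90 g. Grip the knob. Origin: centre of its underside, z up; yaw is free. Seated on a sieve: origin 30 mm above the sieve's
- jar: bystander, loose: small closed glass sample jar with a green cap, 48 mm diameter, 60 mm high, standing among the parts; not to be moved. Origin: centre of its underside, z up
- bottle: bystander, loose: tall amber glass bottle with a white cap, 60 mm diameter, 140 mm high, standing behind the shaker or the slide tray, farther from the robot; not to be moved. Origin: centre of its underside, z up
There are look-alikes about, which are no part of the job. Leave any purple look-alike of the pan alone.

How it is judged (in metres and radians):
On the way, in this order (a step that is already met when the one before it is completed fails the run):
1. the steel pan stands inside the orange ring of the shaker, let go (horizontal distance between pan and shaker below 0.01 m and z of pan in the frame of shaker between 0.042 and 0.048 m and angle between pan's own z axis and vertical below 0.1 rad and contact force between the fingers and pan below 0.1 N), for 0.2 s.
2. the red sieve is seated in the pan, let go (horizontal distance between sieve_red and pan below 0.006 m and z of sieve_red in the frame of pan between 0.023 and 0.029 m and angle between sieve_red's own z axis and vertical below 0.1 rad and contact force between the fingers and sieve_red below 0.1 N), for 0.2 s.
3. the yellow sieve is seated in the red one, let go (horizontal distance between sieve_yellow and sieve_red below 0.006 m and z of sieve_yellow in the frame of sieve_red between 0.027 and 0.033 m and angle between sieve_yellow's own z axis and vertical below 0.1 rad and contact force between the fingers and sieve_yellow below 0.1 N), for 0.2 s.
4. the blue sieve is seated in the yellow one, let go (horizontal distance between sieve_blue and sieve_yellow below 0.006 m and z of sieve_blue in the frame of sieve_yellow between 0.027 and 0.033 m and angle between sieve_blue's own z axis and vertical below 0.1 rad and contact force between the fingers and sieve_blue below 0.1 N), for 0.2 s.
5. the lid is seated in the blue sieve, let go (horizontal distance between lid and sieve_blue below 0.006 m and z of lid in the frame of sieve_blue between 0.027 and 0.033 m and angle between lid's own z axis and vertical below 0.1 rad and contact force between the fingers and lid below 0.1 N), for 0.2 s.
At the end, for the whole second after the job is handed in: Pan on the shaker deck within 10 mm of the ring centre; on it red, yellow, blue sieve and lid in that order, each within 6 mm of the centre of the one below, within 3 mm of fully seated height, level to 0.1 rad, at rest and let go; jar and bottle upright within 30 mm of their start (all of step 1 and all of step 2 and all of step 3 and all of step 4 and all of step 5 and linear speed of each of pan, sieve_red, sieve_yellow, sieve_blue, lid below 0.01 m/s and distance of each of jar, bottle from where it was at the start of the episode below 0.03 m and angle between each of jar, bottle's own z axis and vertical below 0.2 rad); the robot touches nothing.
It fails at once if the glass sample jar is shoved more than 30 mm or knocked over (distance of jar from where it was at the start of the episode above 0.03 m or angle between jar's own z axis and vertical above 0.5 rad).
It fails at once if the amber bottle is shoved more than 30 mm or knocked over (distance of bottle from where it was at the start of the episode above 0.03 m or angle between bottle's own z axis and vertical above 0.5 rad).
It also fails if it takes over 128 s, if anything falls off the work surface, if the arm or the gripper's body presses on something with over 40 N, if the wrist force passes 120 N, or if a joint passes its speed limit or range.

## Robot

A 6-joint arm with a two-finger parallel gripper is mounted at the origin on the work surface. World frame = base frame: x ahead of the robot, y to its left, z up, the work surface at z = 0. Lengths are in m, angles in degrees, forces in N, time in s.
With the tool pointing down it reaches from about 0.375 to 0.9 m from the base axis. Payload 3.1 kg.
Tool frame: the origin (TCP) lies at the very end of the fingers, on their centre line; the grasp point (between the pads) lies 19 mm behind it; z points along the fingers, y is the direction in which the jaws open and shut (so a half turn about z gives the same grasp; the last joint's range is limited). The gripper opens to 87 mm and grips with 3 to 60 N. Pads are 19 mm wide; open, the fingers measure 117 mm over their backs; the gripper's body (75 mm by 190 mm) begins 51 mm behind the grasp point.
Start: joints at [54.345, 30.224, 82.088, -0, 67.689, -10.227], TCP at [0.268, 0.564, 0.223] pointing down, gripper open.
Joint ranges: [-176.69, 176.69], [-43.24, 126.21], [12.49, 139.97], [-82, 262], [0, 151.66], [-163.58, 163.58]. Speed limits (degrees/s): [159.86, 159.86, 180, 180, 180, 180].

## Interface

Orientations are given as a 3x3 rotation matrix whose columns are the frame's x, y, z axes.
In Python, from rig import bot gives the robot as it stands. The module is installed in compiled form; this text tells all that it offers.
- The arm moves only by the tool play_rows, never from a script. Its argument "targets" is a list of rows, each a list of 7 numbers: the closure, from 0 (fully open) to 1 (shut), then the shift along the world's x, y, z in m, then the turn, a rotation vector about the world's x, y, z in rad. A call has 1 to 12 rows; each row shifts and turns the commanded pose from where the row before left it; what a row does not reach is not made up. A row lasts 1/8 s, in which the tool goes at most 62.5 mm and 10.7 degrees, less where a joint would pass 70% of its speed; a pose out of reach is approached as far as the arm can. A call with a gripper value outside its range is refused whole. The fingers move at their own pace and stop on an object; the grip force is fixed at half the most. Time passes only in rows, so rows that do not move let the fingers close. It gives the time, the measured TCP pose, the force and the opening at its end, in the units of the state.
- bot.read_state(): the state, without advancing time (a new reading comes with each control period).
- bot.capture(name): name is "scene" or "top" or "wrist"; returns the picture (480x640x3 uint8, blue, green, red); there is no depth.
- bot.get_calibration(name): a dict with "fx", "fy", "cx", "cy" (pixels), "R" (3x3) and "t" (3): a world point X has camera coordinates R X + t. Camera axes: x right, y down, z forward; pixel columns grow to the right and rows downward; lengths in m; the calibration is good to about 2 mm. A picture is of the moment at which its call begins: read the wrist's pose just before it. get_calibration takes no time and is no camera call; for the wrist camera it gives the pose at the moment of the call.
- bot.hand_in(): hands the job in, once; it reports no verdict.
The state is a dict: "time_s": time; "joint_positions": joint angles; "qvel": joint speeds; "tau": joint torques, N m; "position": TCP position; "tcp_rot": TCP orientation; "force": force on the tool from outside, world axes, zero at the start; "moment": the same for the moment, N m; "opening": opening from 0.0 (shut) to 1.0 (fully open).
Only numpy, scipy, OpenCV 4.12 (cv2) and the standard library are available. Lean on these libraries where they do the work, as an engineer would, in place of code of your own. Each camera call takes 0.05 s, during which the arm holds its last target. There are 200 camera calls.

## Working session

There is one attempt and no reset: what is moved stays moved. The work goes in short steps, Python scripts to look and compute and a tool call to move; the robot and the scene stay as the last step left them, time stands still between calls to the robot, and variables do not carry over. Pictures are saved under pics/ and viewed, about 12 in all and at most 16, crops included, and the job is handed in when it is done.

Besides the shell and the picture viewer there is one more tool, called after ">>>" by a JSON object that holds its "op" and its "data", one argument or row to a line. play_rows: Moves the arm, as the interface text tells. Its arguments: {"type":"object","properties":{"targets":{"type":"array","items":{"type":"array","items":{"type":"number"}}}},"required":["targets"]}

```bash
mkdir -p pics; python3 - <<'E'
from rig import bot
import cv2
for n in("scene","top"):
    cv2.imwrite(f"pics/{n}0.png",bot.capture(n)); c=bot.get_calibration(n); print(n,c)
s=bot.read_state();print(s["time_s"],s["position"],s["tcp_rot"],s["opening"])
E
```

```text
scene {'fx': 486.5231360720086, 'fy': 486.5231360720086, 'cx': 321.1990567547319, 'cy': 249.83686956057667, 'R': array([[ 0.0168365 ,  0.99970815,  0.01732492],
       [ 0.79628646, -0.00292747, -0.60491264],
       [-0.60468538,  0.0239802 , -0.79610335]]), 't': array([-0.01930288, -0.48043303,  1.35913125])}
top {'fx': 452.47459266958083, 'fy': 452.47459266958083, 'cx': 319.79896714457425, 'cy': 250.41909626488442, 'R': array([[-0.02743825, -0.99962091, -0.00227594],
       [-0.99207323,  0.02751024, -0.12261278],
       [ 0.12262891, -0.00110638, -0.99245198]]), 't': array([0.02578978, 0.61305045, 0.76331225])}
0.1 [0.26793241 0.56392167 0.22167605] [[-9.03144101e-01  4.29336088e-01 -1.12100961e-03]
 [ 4.29337430e-01  9.03142728e-01 -1.60742848e-03]
 [ 3.22304627e-04 -1.93303093e-03 -9.99998080e-01]] 1.000280084207367
```

View pics/top0.png

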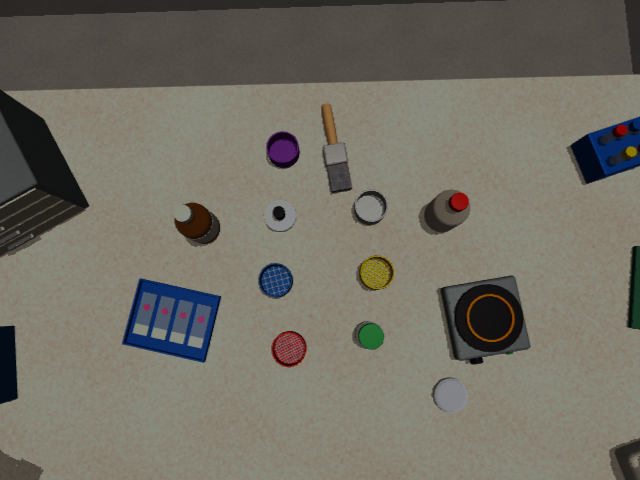

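View pics/scene0.png

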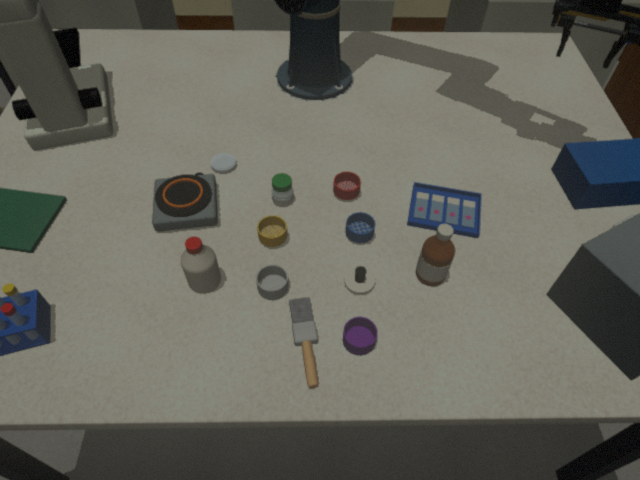

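```bash
cat > loc.py <<'E'
import cv2, numpy as np
from scipy.optimize import least_squares
def cast(c,px,z):
    px=np.atleast_2d(px).astype(float)
    d=np.c_[(px[:,0]-c["cx"])/c["fx"],(px[:,1]-c["cy"])/c["fy"],np.ones(len(px))]@c["R"]
    C=-c["R"].T@c["t"]; return C[:2]+d[:,:2]*((z-C[2])/d[:,2])[:,None], C
def proj(c,X):
    q=c["R"]@np.asarray(X)+c["t"]; return q[0]/q[2]*c["fx"]+c["cx"], q[1]/q[2]*c["fy"]+c["cy"]
def rim(c,mask,z,r,full=False):
    """centre of a circle of radius r at height z from the outer arc of a mask's hull"""
    cs,_=cv2.findContours(mask,cv2.RETR_EXTERNAL,cv2.CHAIN_APPROX_NONE)
    if not cs: return None
    k=cv2.convexHull(max(cs,key=cv2.contourArea))
    m=np.zeros_like(mask); cv2.fillPoly(m,[k],255)
    k=cv2.findContours(m,cv2.RETR_EXTERNAL,cv2.CHAIN_APPROX_NONE)[0][0][:,0]
    P,C=cast(c,k,z); o=P.mean(0)
    for _ in range(4):
        u=o-C[:2]; u=u/np.linalg.norm(u)
        S=P if full else P[(P-o)@u>0.1*r]
        f=least_squares(lambda q:np.hypot(*(S-q[:2]).T)-(r if len(q)<3 else q[2]),np.r_[o,r] if full else o,loss="soft_l1",f_scale=.001)
        o=f.x[:2]
    return np.r_[o, f.x[2] if full else np.std(np.hypot(*(S-o).T))]
H={"red":((170,110,60),(180,255,255)),"red2":((0,110,60),(5,255,255)),"yellow":((22,100,60),(34,255,255)),"blue":((105,90,40),(125,255,255)),
 "green":((50,100,40),(75,255,255)),"orange":((8,150,120),(18,255,255)),"steel":((0,0,120),(180,40,255))}
def mask(img,col,px=None,w=32):
    h=cv2.cvtColor(img,cv2.COLOR_BGR2HSV); m=cv2.inRange(h,*H[col])
    if col=="red": m|=cv2.inRange(h,*H["red2"])
    if px is not None:
        z=np.zeros_like(m); x,y=int(px[0]),int(px[1]); z[max(0,y-w):y+w,max(0,x-w):x+w]=255; m&=z
    return m
E
python3 - <<'E'
from rig import bot
from loc import *
T={"red":(.038,.03,(289,348),(347,186)),"yellow":(.038,.03,(376,272),(272,231)),"blue":(.038,.03,(276,280),(360,228)),
"green":(.06,.024,(370,336),(282,182)),"orange":(.05,.041,(490,318),(183,193))}
for j,n in enumerate(("top","scene")):
    im=cv2.imread(f"pics/{n}0.png"); c=bot.get_calibration(n)
    for k,v in T.items():
        w=45 if k=="orange" else (22 if j==0 else 18)
        m=mask(im,k,v[2+j],w); print(n,k,rim(c,m,v[0],v[1],k=="orange").round(4),m.sum()//255)
    for k,z,p in(("pan",.034,[(370,207),(272,278)][j]),("lid",.013,[(280,215),(360,283)][j]),("bottle",.14,[(183,213),(446,231)][j]),("grey",.12,[(459,202),(194,244)][j]),("bottlebase",0,[(207,230),(432,272)][j]),("greybase",0,[(437,218),(205,282)][j])): print(n,k,cast(c,p,z)[0].round(4))
a=cv2.imread("pics/top0.png")[175:245,235:405]; cv2.imwrite("pics/crop.png",cv2.resize(a,None,fx=4.5,fy=4.5,interpolation=cv2.INTER_CUBIC))
E
```

```text
top red [0.4445 0.0676 0.0005] 628
top yellow [ 0.5726 -0.0897  0.0006] 710
top blue [0.5637 0.088  0.0006] 799
top green [ 0.4656 -0.0694  0.0014] 505
top orange [ 0.4885 -0.279   0.0396] 199
top pan [[ 0.6902 -0.0836]]
top lid [[0.6844 0.0804]]
top bottle [[0.6656 0.2207]]
top grey [[ 0.6756 -0.2169]]
top bottlebase [[0.6624 0.2182]]
top greybase [[ 0.6732 -0.2119]]
scene red [0.4606 0.0669 0.0036] 248
scene yellow [ 0.5741 -0.0911  0.0007] 367
scene blue [0.5933 0.0442 0.0026] 92
scene green [ 0.4704 -0.0739  0.0026] 184
scene orange [ 0.536  -0.2746  0.039 ] 12
scene pan [[ 0.695 -0.085]]
scene lid [[0.6933 0.0817]]
scene bottle [[0.6693 0.2233]]
scene grey [[ 0.681  -0.2157]]
scene bottlebase [[0.6594 0.2282]]
scene greybase [[ 0.6808 -0.2173]]
```

View pics/crop.png

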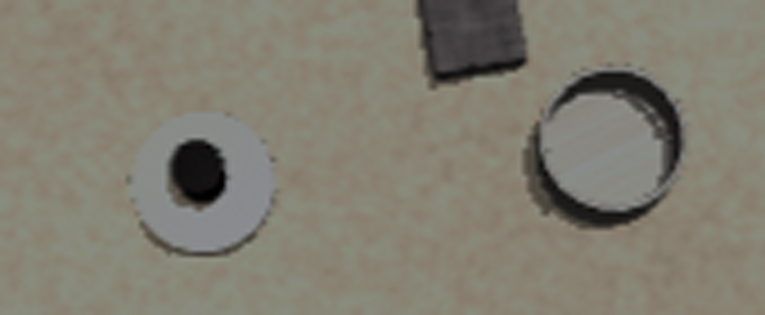

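>>> {"op": "play_rows", "data": {
  "targets": [
    [0, 0.032, -0.05, 0, 0, 0, -0.141],
    [0, 0.032, -0.05, 0, 0, 0, -0.141],
    [0, 0.032, -0.05, 0, 0, 0, -0.141],
    [0, 0.032, -0.05, 0, 0, 0, -0.141],
    [0, 0.032, -0.05, 0, 0, 0, -0.141],
    [0, 0.032, -0.05, 0, 0, 0, -0.141],
    [0, 0.032, -0.05, 0, 0, 0, -0.141],
    [0, 0.032, -0.05, 0, 0, 0, -0.141],
    [0, 0.032, -0.05, 0, 0, 0, 0],
    [0, 0.032, -0.05, 0, 0, 0, 0],
    [0, 0.032, -0.05, 0, 0, 0, 0],
    [0, 0.032, -0.05, 0, 0, 0, 0]
  ]
}}

```text
time_s: 1.6
position: [0.6528, -0.0372, 0.222]
tcp_rot: [[0.001, 1.0, -0.001], [1.0, -0.001, 0.001], [0.001, -0.001, -1.0]]
force: [-0.8, 0.1, -1.0]
opening: 0.998
```

>>> {"op": "play_rows", "data": {
  "targets": [
    [0, 0.04, -0.048, 0, 0, 0, 0],
    [0, 0, 0, 0, 0, 0, 0],
    [0, 0, 0, 0, 0, 0, 0],
    [0, 0, 0, 0, 0, 0, 0]
  ]
}}

```text
time_s: 2.1
position: [0.6912, -0.0819, 0.2223]
tcp_rot: [[-0.001, 1.0, -0.002], [1.0, 0.001, 0.001], [0.001, -0.002, -1.0]]
force: [0.0, 0.7, 0.7]
opening: 1.004
```

```bash
python3 - <<'E'
from rig import bot
from loc import *
s=bot.read_state();c=bot.get_calibration("wrist");im=bot.capture("wrist");cv2.imwrite("pics/w1.png",im)
print(s["time_s"],s["position"].round(4),s["tcp_rot"].round(3),s["force"]);print(c, -c["R"].T@c["t"])
print(proj(c,[.692,-.084,.034]))
E
```

```text
2.1 [ 0.6912 -0.0819  0.2223] [[-0.001  1.    -0.002]
 [ 1.     0.001  0.001]
 [ 0.001 -0.002 -1.   ]] [0.03545066 0.67469969 0.66853074]
{'fx': 403.16133007457023, 'fy': 403.16133007457023, 'cx': 324.41102194423206, 'cy': 237.4809181464256, 'R': array([[ 9.99999940e-01,  2.39666394e-04, -2.49890755e-04],
       [ 2.96996402e-04, -9.64727816e-01,  2.63249223e-01],
       [-1.77984570e-04, -2.63249281e-01, -9.64727829e-01]]), 't': array([-0.69168044, -0.11136374,  0.36758892])} [ 0.6917789  -0.01050241  0.38376683]
(np.float64(324.739725302124), np.float64(213.55799596627182))
```

View pics/w1.png

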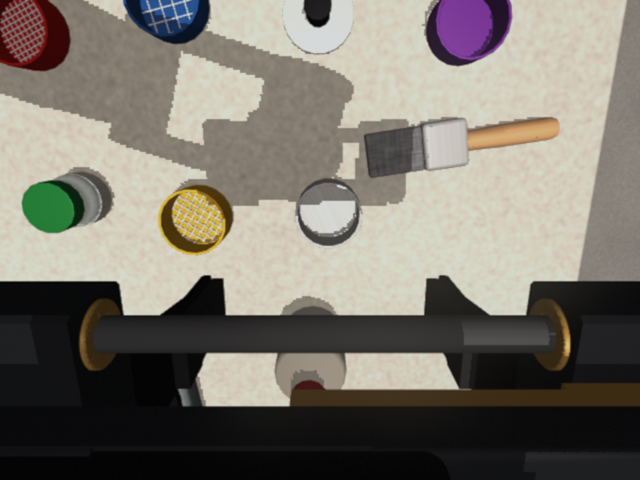

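```bash
python3 - <<'E'
from rig import bot
from loc import *
c=bot.get_calibration("wrist");im=cv2.imread("pics/w1.png")
print("yellow",rim(c,mask(im,"yellow",(197,218),45),.038,.03))
for k,p,z in(("red",(21,28),.038),("blue",(169,3),.038),("green",(53,207),.06),("pan",(329,209),.034)):print(k,cast(c,p,z)[0])
a=im[165:260,285:380]; cv2.imwrite("pics/crop2.png",cv2.resize(a,None,fx=6,fy=6,interpolation=cv2.INTER_CUBIC))
E
```

```text
yellow [ 5.75407781e-01 -9.08195158e-02  3.25764918e-04]
red [[0.45558525 0.06413673]]
blue [[0.57261976 0.08162418]]
green [[ 0.47048901 -0.07321729]]
pan [[ 0.6960556  -0.07994778]]
```

View pics/crop2.png

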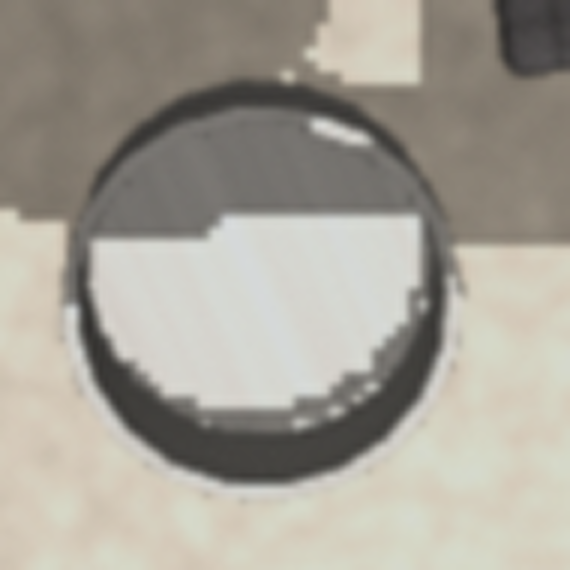

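>>> {"op": "play_rows", "data": {
  "targets": [
    [0, 0.0043, -0.0036, 0, 0, 0, 0],
    [0, 0, 0, -0.045, 0, 0, 0],
    [0, 0, 0, -0.045, 0, 0, 0],
    [0, 0, 0, -0.045, 0, 0, 0],
    [0, 0, 0, -0.045, 0, 0, 0],
    [0, 0, 0, -0.028, 0, 0, 0],
    [0, 0, 0, 0, 0, 0, 0],
    [0, 0, 0, 0, 0, 0, 0],
    [1, 0, 0, 0, 0, 0, 0],
    [1, 0, 0, 0, 0, 0, 0],
    [1, 0, 0, 0, 0, 0, 0],
    [1, 0, 0, 0, 0, 0, 0]
  ]
}}

```text
time_s: 3.65
position: [0.6962, -0.0872, 0.0152]
tcp_rot: [[0.001, 1.0, -0.001], [1.0, -0.001, -0.0], [-0.0, -0.001, -1.0]]
force: [-1.7, -0.1, 4.8]
opening: 0.691
```

>>> {"op": "play_rows", "data": {
  "targets": [
    [1, 0, 0, 0, 0, 0, 0]
  ]
}}

```text
time_s: 3.78
position: [0.6962, -0.0872, 0.0151]
tcp_rot: [[0.001, 1.0, -0.001], [1.0, -0.001, 0.0], [0.0, -0.001, -1.0]]
force: [-2.8, -0.1, 5.3]
opening: 0.69
```

>>> {"op": "play_rows", "data": {
  "targets": [
    [1, 0, 0, 0.02, 0, 0, 0],
    [1, 0, 0, 0.04, 0, 0, 0],
    [1, 0, 0, 0.05, 0, 0, 0],
    [1, 0, 0, 0.05, 0, 0, 0],
    [1, 0, 0, 0.04, 0, 0, 0],
    [1, -0.029, -0.0375, 0, 0, 0, 0],
    [1, -0.029, -0.0375, 0, 0, 0, 0],
    [1, -0.029, -0.0375, 0, 0, 0, 0],
    [1, -0.03, -0.0375, 0, 0, 0, 0],
    [1, -0.03, -0.0375, 0, 0, 0, 0],
    [1, -0.03, -0.0375, 0, 0, 0, 0],
    [1, -0.03, -0.0375, 0, 0, 0, 0]
  ]
}}

```text
time_s: 5.28
position: [0.489, -0.351, 0.2155]
tcp_rot: [[0.001, 1.0, 0.002], [1.0, -0.001, -0.001], [-0.001, 0.002, -1.0]]
force: [0.8, -0.1, -0.8]
opening: 0.695
```

>>> {"op": "play_rows", "data": {
  "targets": [
    [1, 0, 0, 0, 0, 0, 0],
    [1, 0, 0, 0, 0, 0, 0],
    [1, 0, 0, 0, 0, 0, 0]
  ]
}}

```text
time_s: 5.65
position: [0.4904, -0.3486, 0.2148]
tcp_rot: [[-0.001, 1.0, 0.001], [1.0, 0.001, 0.0], [0.0, 0.001, -1.0]]
force: [0.2, 0.3, -1.1]
opening: 0.692
```

```bash
python3 - <<'E'
from rig import bot
from loc import *
s=bot.read_state();c=bot.get_calibration("wrist");im=bot.capture("wrist");cv2.imwrite("pics/w2.png",im)
print(s["time_s"],s["position"].round(4),s["force"],s["opening"])
p=proj(c,[.4885,-.279,.05]);m=mask(im,"orange",p,70);print(p,m.sum()//255,rim(c,m,.05,.041,True),rim(c,m,.05,.041))
E
```

```text
5.65 [ 0.4904 -0.3486  0.2148] [ 0.1559223   0.25907169 -1.07878023] 0.6920913719195194
(np.float64(320.9489281857567), np.float64(129.70712408390128)) 1701 [ 0.49007608 -0.28030991  0.04054185] [ 4.90155523e-01 -2.79714362e-01  2.95013104e-04]
```

View pics/w2.png

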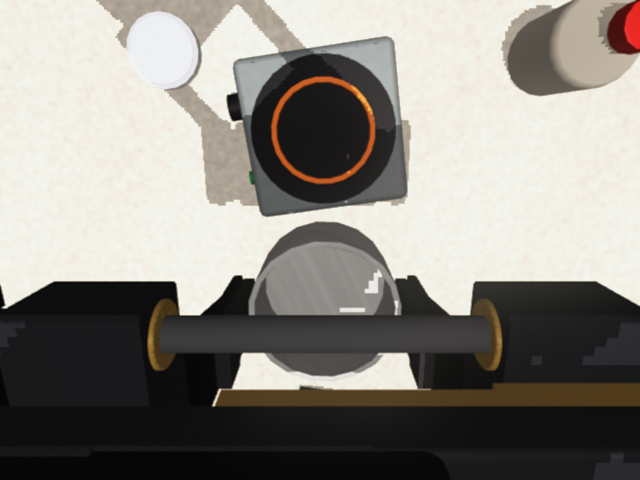

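>>> {"op": "play_rows", "data": {
  "targets": [
    [1, 0, 0.034, -0.02, 0, 0, 0],
    [1, -0.0003, 0.0343, -0.03, 0, 0, 0],
    [1, 0, 0, -0.04, 0, 0, 0],
    [1, 0, 0, -0.03, 0, 0, 0],
    [1, 0, 0, -0.015, 0, 0, 0],
    [1, 0, 0, -0.01, 0, 0, 0],
    [1, 0, 0, -0.0087, 0, 0, 0],
    [1, 0, 0, 0, 0, 0, 0],
    [1, 0, 0, 0, 0, 0, 0]
  ]
}}

```text
time_s: 6.82
position: [0.4896, -0.2817, 0.0614]
tcp_rot: [[0.001, 1.0, 0.001], [1.0, -0.001, -0.001], [-0.001, 0.001, -1.0]]
force: [-0.3, -0.7, -1.1]
opening: 0.689
```

>>> {"op": "play_rows", "data": {
  "targets": [
    [0, 0, 0, 0, 0, 0, 0],
    [0, 0, 0, 0, 0, 0, 0],
    [0, 0, 0, 0, 0, 0, 0],
    [0, 0, 0, 0, 0, 0, 0],
    [0, 0, 0, 0.03, 0, 0, 0],
    [0, 0, 0, 0.05, 0, 0, 0],
    [0, 0, 0, 0.05, 0, 0, 0],
    [0, 0, -0.03, 0.03, 0, 0, 0],
    [0, 0, -0.04, 0, 0, 0, 0],
    [0, 0, 0, 0, 0, 0, 0],
    [0, 0, 0, 0, 0, 0, 0],
    [0, 0, 0, 0, 0, 0, 0]
  ]
}}

```text
time_s: 8.32
position: [0.489, -0.3499, 0.2203]
tcp_rot: [[0.0, 1.0, -0.001], [1.0, -0.0, 0.002], [0.002, -0.001, -1.0]]
force: [-0.4, -0.5, 1.0]
opening: 0.999
```

```bash
python3 - <<'E'
from rig import bot
from loc import *
s=bot.read_state();c=bot.get_calibration("wrist");im=bot.capture("wrist");cv2.imwrite("pics/w3.png",im)
print(s["time_s"],s["position"].round(4),s["force"],s["opening"])
p=proj(c,[.49,-.28,.05]);m=mask(im,"orange",p,75);print(p,m.sum()//255,rim(c,m,.05,.041,True));x,y=map(int,p)
a=im[y-90:y+90,x-110:x+110]; cv2.imwrite("pics/crop3.png",cv2.resize(a,None,fx=3.5,fy=3.3,interpolation=cv2.INTER_CUBIC));print(x-110,y-90)
E
```

```text
8.325 [ 0.489  -0.3499  0.2203] [-0.38927665 -0.50060011  0.97537325] 0.9985636270445842
(np.float64(325.0270707652193), np.float64(129.6200102150389)) 1496 [ 0.49018387 -0.28025398  0.0402999 ]
215 39
```

View pics/crop3.png

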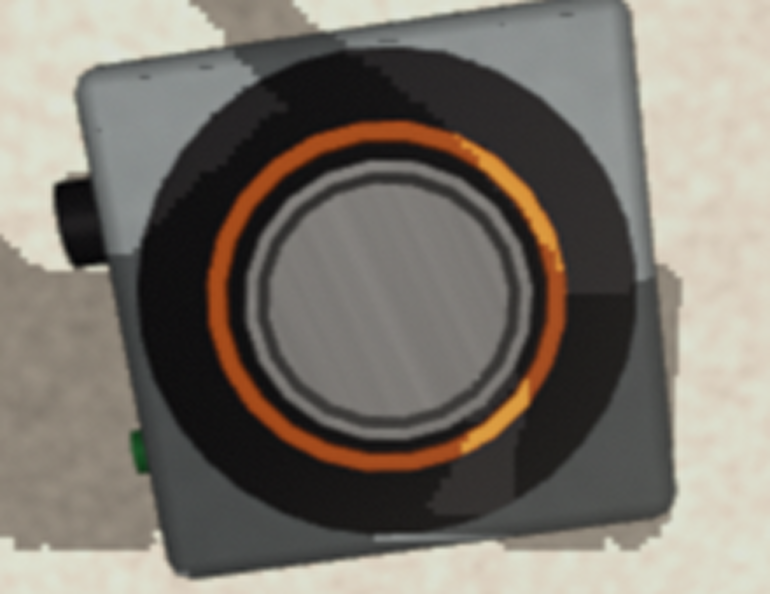

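>>> {"op": "play_rows", "data": {
  "targets": [
    [0, -0.005, 0.048, 0, 0, 0, 0],
    [0, -0.005, 0.048, 0, 0, 0, 0],
    [0, -0.005, 0.048, 0, 0, 0, 0],
    [0, -0.005, 0.048, 0, 0, 0, 0],
    [0, -0.005, 0.048, 0, 0, 0, 0],
    [0, -0.005, 0.048, 0, 0, 0, 0],
    [0, -0.005, 0.048, 0, 0, 0, 0],
    [0, -0.005, 0.048, 0, 0, 0, 0],
    [0, 0, 0, 0, 0, 0, 0],
    [0, 0, 0, 0, 0, 0, 0],
    [0, 0, 0, 0, 0, 0, 0]
  ]
}}

```text
time_s: 9.75
position: [0.4497, 0.0318, 0.2209]
tcp_rot: [[0.002, 1.0, 0.0], [1.0, -0.002, -0.0], [-0.0, 0.0, -1.0]]
force: [1.2, -0.5, 0.6]
opening: 0.999
```

```bash
python3 - <<'E'
from rig import bot
from loc import *
s=bot.read_state();c=bot.get_calibration("wrist");im=bot.capture("wrist");cv2.imwrite("pics/w4.png",im)
print(s["time_s"],s["position"].round(4))
# wrist calibration at the previous view: shift translation by TCP motion
C0=-c["R"].T@c["t"]-s["position"]+[.489,-.3499,.2203]; c0=dict(c,t=-c["R"]@C0)
print("pan",cast(c0,(326.1,129.6),.079)[0])
for k,q in(("red",(.4445,.0676)),("blue",(.5637,.088))):
    p=proj(c,[*q,.038]);m=mask(im,k,p,55);print(k,np.round(p),m.sum()//255,rim(c,m,.038,.03))
E
```

```text
9.75 [0.4497 0.0318 0.2209]
pan [[ 0.49118928 -0.28012308]]
red [317. 171.] 2430 [4.45103188e-01 6.78797100e-02 2.58636036e-04]
blue [460. 146.] 2401 [5.63809322e-01 8.85722152e-02 3.91108659e-04]
```

View pics/w4.png

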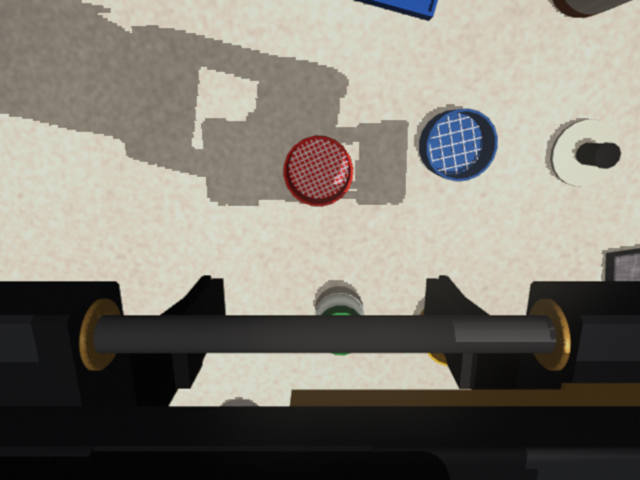

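>>> {"op": "play_rows", "data": {
  "targets": [
    [0, -0.0046, 0.036, 0, 0, 0, 0],
    [0, 0, 0, -0.045, 0, 0, 0],
    [0, 0, 0, -0.045, 0, 0, 0],
    [0, 0, 0, -0.045, 0, 0, 0],
    [0, 0, 0, -0.045, 0, 0, 0],
    [0, 0, 0, -0.026, 0, 0, 0],
    [0, 0, 0, 0, 0, 0, 0],
    [1, 0, 0, 0, 0, 0, 0],
    [1, 0, 0, 0, 0, 0, 0],
    [1, 0, 0, 0, 0, 0, 0],
    [1, 0, 0, 0, 0, 0, 0],
    [1, 0, 0, 0, 0, 0, 0]
  ]
}}

```text
time_s: 11.3
position: [0.4451, 0.0686, 0.0157]
tcp_rot: [[0.001, 1.0, 0.001], [1.0, -0.001, -0.0], [-0.0, 0.001, -1.0]]
force: [0.1, -0.6, 6.9]
opening: 0.692
```

>>> {"op": "play_rows", "data": {
  "targets": [
    [1, 0, 0, 0.03, 0, 0, 0],
    [1, 0, 0, 0.05, 0, 0, 0],
    [1, 0, 0, 0.06, 0, 0, 0],
    [1, 0.0057, -0.0436, 0.03, 0, 0, 0],
    [1, 0.0057, -0.0436, 0, 0, 0, 0],
    [1, 0.0057, -0.0436, 0, 0, 0, 0],
    [1, 0.0057, -0.0436, 0, 0, 0, 0],
    [1, 0.0057, -0.0436, 0, 0, 0, 0],
    [1, 0.0057, -0.0436, 0, 0, 0, 0],
    [1, 0.0057, -0.0436, 0, 0, 0, 0],
    [1, 0.0057, -0.0436, 0, 0, 0, 0],
    [1, 0, 0, -0.03, 0, 0, 0]
  ]
}}

```text
time_s: 12.8
position: [0.4928, -0.2854, 0.1567]
tcp_rot: [[0.004, 1.0, 0.007], [1.0, -0.004, -0.007], [-0.007, 0.007, -1.0]]
force: [-0.6, -0.0, -0.4]
opening: 0.691
```

>>> {"op": "play_rows", "data": {
  "targets": [
    [1, 0, 0, -0.02, 0, 0, 0],
    [1, 0, 0, 0, 0, 0, 0],
    [1, 0, 0, 0, 0, 0, 0],
    [1, 0, 0, 0, 0, 0, 0]
  ]
}}

```text
time_s: 13.3
position: [0.4909, -0.2804, 0.136]
tcp_rot: [[0.001, 1.0, 0.002], [1.0, -0.001, -0.001], [-0.001, 0.002, -1.0]]
force: [0.1, -0.5, -1.3]
opening: 0.692
```

```bash
python3 - <<'E'
from rig import bot
s=bot.read_state();print(s["time_s"],s["position"].round(4),s["force"])
E
```

```text
13.3 [ 0.4909 -0.2804  0.136 ] [ 0.1105125  -0.54636    -1.30845304]
```

>>> {"op": "play_rows", "data": {
  "targets": [
    [1, 0, 0, -0.02, 0, 0, 0],
    [1, 0, 0, -0.01, 0, 0, 0],
    [1, 0, 0, -0.006, 0, 0, 0],
    [1, 0, 0, -0.005, 0, 0, 0],
    [1, 0, 0, -0.004, 0, 0, 0],
    [1, 0, 0, -0.0035, 0, 0, 0],
    [1, 0, 0, 0, 0, 0, 0],
    [1, 0, 0, 0, 0, 0, 0]
  ]
}}

```text
time_s: 14.3
position: [0.4905, -0.2802, 0.0875]
tcp_rot: [[0.001, 1.0, 0.001], [1.0, -0.001, -0.001], [-0.001, 0.001, -1.0]]
force: [-1.6, 1.3, 6.0]
opening: 0.691
```

>>> {"op": "play_rows", "data": {
  "targets": [
    [0, 0, 0, 0, 0, 0, 0],
    [0, 0, 0, 0, 0, 0, 0],
    [0, 0, 0, 0, 0, 0, 0],
    [0, 0, 0, 0.02, 0, 0, 0],
    [0, 0, 0, 0.05, 0, 0, 0],
    [0, 0, -0.02, 0.05, 0, 0, 0],
    [0, 0, -0.05, 0.013, 0, 0, 0],
    [0, 0, 0, 0, 0, 0, 0],
    [0, 0, 0, 0, 0, 0, 0],
    [0, 0, 0, 0, 0, 0, 0]
  ]
}}

```text
time_s: 15.55
position: [0.4897, -0.3485, 0.2182]
tcp_rot: [[0.0, 1.0, -0.002], [1.0, -0.0, 0.003], [0.003, -0.002, -1.0]]
force: [-0.5, 0.6, -1.6]
opening: 1.001
```

```bash
cat > chk.py <<'E'
import sys
from rig import bot
from loc import *
# chk.py name colour z x y [view]: rim centre from the wrist camera
n,k,z,x,y=sys.argv[1],sys.argv[2],*map(float,sys.argv[3:6])
s=bot.read_state();c=bot.get_calibration("wrist");im=bot.capture("wrist");cv2.imwrite(f"pics/{n}.png",im)
p=proj(c,[x,y,z]);m=mask(im,k,p,75);print(s["time_s"],s["position"].round(4),np.round(p),m.sum()//255,"fix",rim(c,m,z,.03),"free",rim(c,m,z,.03,True))
E
python3 chk.py w5 red .109 .4905 -.28
```

```text
15.55 [ 0.4897 -0.3485  0.2182] [325. 132.] 4052 fix [ 4.90599765e-01 -2.80686172e-01  3.20492524e-04] free [ 0.4906762  -0.2812874   0.02951281]
```

View pics/w5.png

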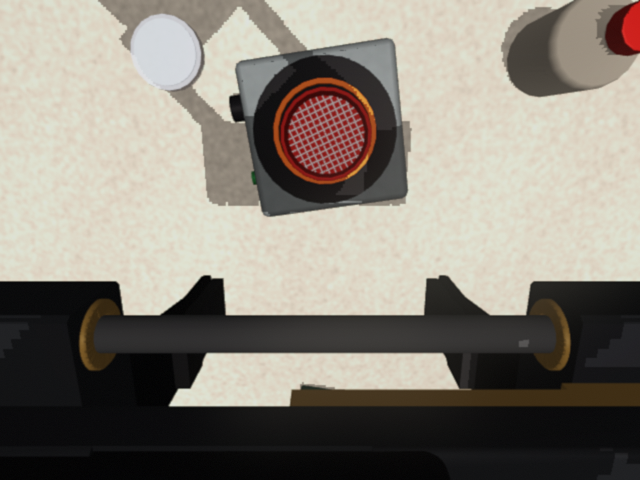

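>>> {"op": "play_rows", "data": {
  "targets": [
    [0, 0.0168, 0.0447, 0, 0, 0, 0],
    [0, 0.0168, 0.0447, 0, 0, 0, 0],
    [0, 0.0168, 0.0447, 0, 0, 0, 0],
    [0, 0.0168, 0.0447, 0, 0, 0, 0],
    [0, 0.0168, 0.0447, 0, 0, 0, 0],
    [0, 0, 0, 0, 0, 0, 0],
    [0, 0, 0, 0, 0, 0, 0],
    [0, 0, 0, 0, 0, 0, 0]
  ]
}}

```text
time_s: 16.6
position: [0.5739, -0.1276, 0.2192]
tcp_rot: [[0.002, 1.0, -0.001], [1.0, -0.002, -0.0], [-0.0, -0.001, -1.0]]
force: [-0.1, -0.1, -0.5]
opening: 1.002
```

```bash
python3 chk.py w6 yellow .038 .574 -.09
```

```text
16.6 [ 0.5739 -0.1276  0.2192] [324. 169.] 472 fix [ 0.57354764 -0.08726828  0.0046895 ] free [ 0.59555878 -0.09061131  0.01139856]
```

```bash
sed -i 's/"yellow":((22,100,60)/"yellow":((18,110,35)/' loc.py; python3 - <<'E'
from rig import bot
from loc import *
im=cv2.imread("pics/w6.png");c=bot.get_calibration("wrist")
m=mask(im,"yellow",(324,169),50);print(m.sum()//255,rim(c,m,.038,.03),rim(c,m,.038,.03,True))
a=np.hstack([im[110:230,260:390],cv2.cvtColor(m,8)[110:230,260:390]]);cv2.imwrite("pics/crop6.png",cv2.resize(a,None,fx=3,fy=3))
E
```

```text
2931 [ 5.74198934e-01 -9.06292544e-02  3.03043081e-04] [ 0.57420182 -0.0913345   0.02946706]
```

View pics/crop6.png

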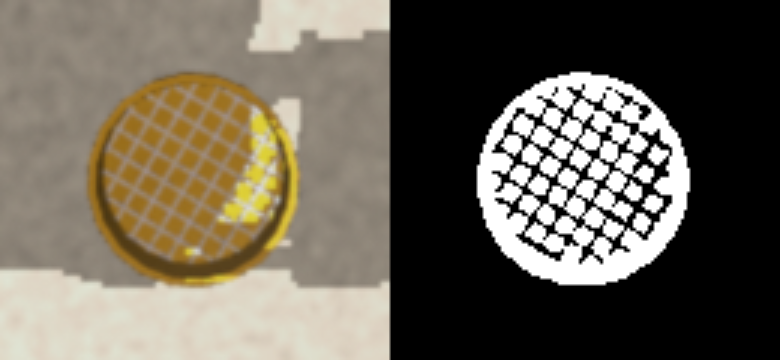

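>>> {"op": "play_rows", "data": {
  "targets": [
    [0, 0.0003, 0.037, 0, 0, 0, 0],
    [0, 0, 0, -0.045, 0, 0, 0],
    [0, 0, 0, -0.045, 0, 0, 0],
    [0, 0, 0, -0.045, 0, 0, 0],
    [0, 0, 0, -0.045, 0, 0, 0],
    [0, 0, 0, -0.0237, 0, 0, 0],
    [0, 0, 0, 0, 0, 0, 0],
    [1, 0, 0, 0, 0, 0, 0],
    [1, 0, 0, 0, 0, 0, 0],
    [1, 0, 0, 0, 0, 0, 0],
    [1, 0, 0, 0, 0, 0, 0],
    [1, 0, 0, 0, 0, 0, 0]
  ]
}}

```text
time_s: 18.15
position: [0.5749, -0.0898, 0.0166]
tcp_rot: [[0.001, 1.0, 0.001], [1.0, -0.001, -0.0], [-0.0, 0.001, -1.0]]
force: [-0.8, 0.8, 5.4]
opening: 0.685
```

>>> {"op": "play_rows", "data": {
  "targets": [
    [1, 0, 0, 0.03, 0, 0, 0],
    [1, 0, 0, 0.05, 0, 0, 0],
    [1, 0, 0, 0.06, 0, 0, 0],
    [1, 0, 0, 0.03, 0, 0, 0],
    [1, -0.0169, -0.0382, 0.0, 0, 0, 0],
    [1, -0.0169, -0.0382, 0, 0, 0, 0],
    [1, -0.0169, -0.0382, 0, 0, 0, 0],
    [1, -0.0169, -0.0382, 0, 0, 0, 0],
    [1, -0.0167, -0.0381, 0, 0, 0, 0],
    [1, 0, 0, -0.03, 0, 0, 0],
    [1, 0, 0, 0, 0, 0, 0],
    [1, 0, 0, 0, 0, 0, 0]
  ]
}}

```text
time_s: 19.65
position: [0.4905, -0.2801, 0.1559]
tcp_rot: [[0.0, 1.0, -0.0], [1.0, -0.0, 0.0], [0.0, -0.0, -1.0]]
force: [0.5, 0.1, -0.5]
opening: 0.686
```

>>> {"op": "play_rows", "data": {
  "targets": [
    [1, 0, 0, 0, 0, 0, 0]
  ]
}}

```text
time_s: 19.77
position: [0.4911, -0.2804, 0.1566]
tcp_rot: [[-0.0, 1.0, 0.001], [1.0, 0.0, -0.001], [-0.001, 0.001, -1.0]]
force: [-0.5, -0.6, -0.9]
opening: 0.687
```

>>> {"op": "play_rows", "data": {
  "targets": [
    [1, 0, 0, -0.015, 0, 0, 0],
    [1, 0, 0, -0.008, 0, 0, 0],
    [1, 0, 0, -0.006, 0, 0, 0],
    [1, 0, 0, -0.005, 0, 0, 0],
    [1, 0, 0, -0.003, 0, 0, 0],
    [1, 0, 0, -0.002, 0, 0, 0],
    [1, 0, 0, 0, 0, 0, 0],
    [1, 0, 0, 0, 0, 0, 0]
  ]
}}

```text
time_s: 20.78
position: [0.4906, -0.2808, 0.1184]
tcp_rot: [[0.001, 1.0, 0.001], [1.0, -0.001, -0.001], [-0.001, 0.001, -1.0]]
force: [-1.9, 1.1, 8.4]
opening: 0.691
```

>>> {"op": "play_rows", "data": {
  "targets": [
    [0, 0, 0, 0, 0, 0, 0],
    [0, 0, 0, 0, 0, 0, 0],
    [0, 0, 0, 0, 0, 0, 0],
    [0, 0, 0, 0.02, 0, 0, 0],
    [0, 0, 0, 0.05, 0, 0, 0],
    [0, 0, -0.02, 0.05, 0, 0, 0],
    [0, 0, -0.05, 0, 0, 0, 0],
    [0, 0, 0, 0, 0, 0, 0],
    [0, 0, 0, 0, 0, 0, 0],
    [0, 0, 0, 0, 0, 0, 0]
  ]
}}

```text
time_s: 22.02
position: [0.4899, -0.3491, 0.2358]
tcp_rot: [[0.0, 1.0, -0.002], [1.0, -0.0, 0.002], [0.002, -0.002, -1.0]]
force: [1.3, 0.6, -0.4]
opening: 1.003
```

```bash
python3 chk.py w7 yellow .139 .4906 -.281
```

```text
22.025 [ 0.4899 -0.3491  0.2358] [325. 133.] 5540 fix [ 4.90600836e-01 -2.81010888e-01  2.76443508e-04] free [ 0.49073436 -0.28141639  0.02964484]
```

View pics/w7.png

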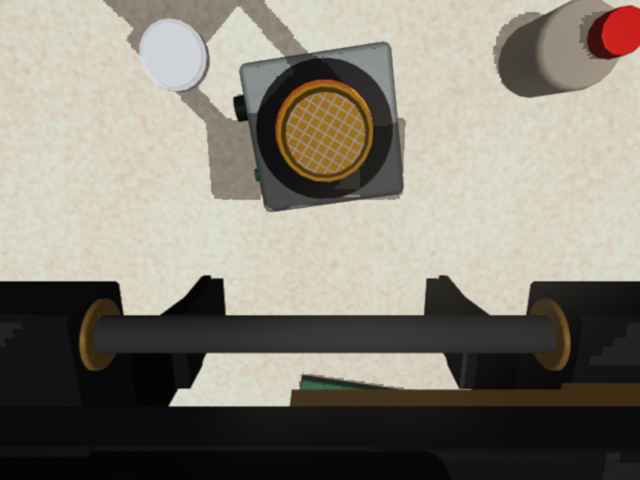

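>>> {"op": "play_rows", "data": {
  "targets": [
    [0, 0.0092, 0.0499, 0, 0, 0, 0],
    [0, 0.0092, 0.0499, 0, 0, 0, 0],
    [0, 0.0092, 0.0499, 0, 0, 0, 0],
    [0, 0.0092, 0.0499, 0, 0, 0, 0],
    [0, 0.0092, 0.0499, 0, 0, 0, 0],
    [0, 0.0092, 0.0499, 0, 0, 0, 0],
    [0, 0.0092, 0.0499, 0, 0, 0, 0],
    [0, 0.0095, 0.0499, -0.015, 0, 0, 0],
    [0, 0, 0, 0, 0, 0, 0],
    [0, 0, 0, 0, 0, 0, 0],
    [0, 0, 0, 0, 0, 0, 0]
  ]
}}

```text
time_s: 23.45
position: [0.5643, 0.0476, 0.2219]
tcp_rot: [[0.002, 1.0, 0.0], [1.0, -0.002, -0.0], [-0.0, 0.0, -1.0]]
force: [0.1, 0.1, 0.1]
opening: 0.997
```

```bash
python3 chk.py w8 blue .038 .5638 .0885; python3 - <<'E'
from rig import bot
from loc import *
im=cv2.imread("pics/w8.png");c=bot.get_calibration("wrist")
h=cv2.cvtColor(im,cv2.COLOR_BGR2HSV);m=cv2.inRange(h,(100,90,20),(130,255,255));x,y=map(int,proj(c,(.5638,.0885,.038)));m[:y-45]=0;m[y+45:]=0;m[:,:x-45]=0;m[:,x+45:]=0
print(m.sum()//255,rim(c,m,.038,.03),rim(c,m,.038,.03,True))
E
```

```text
23.45 [0.5643 0.0476 0.2219] [323. 165.] 2698 fix [5.65580919e-01 8.97614498e-02 3.62651255e-04] free [0.56556727 0.0884992  0.02901127]
2703 [5.65680018e-01 8.96115073e-02 3.61660842e-04] [0.56566553 0.08835384 0.02901498]
```

>>> {"op": "play_rows", "data": {
  "targets": [
    [0, 0.0008, 0.0415, 0, 0, 0, 0],
    [0, 0, 0, -0.045, 0, 0, 0],
    [0, 0, 0, -0.045, 0, 0, 0],
    [0, 0, 0, -0.045, 0, 0, 0],
    [0, 0, 0, -0.045, 0, 0, 0],
    [0, 0, 0, -0.0264, 0, 0, 0],
    [0, 0, 0, 0, 0, 0, 0],
    [1, 0, 0, 0, 0, 0, 0],
    [1, 0, 0, 0, 0, 0, 0],
    [1, 0, 0, 0, 0, 0, 0],
    [1, 0, 0, 0, 0, 0, 0],
    [1, 0, 0, 0, 0, 0, 0]
  ]
}}

```text
time_s: 25.0
position: [0.5655, 0.0901, 0.0163]
tcp_rot: [[0.001, 1.0, 0.001], [1.0, -0.001, -0.0], [-0.0, 0.001, -1.0]]
force: [-1.5, -0.8, 5.9]
opening: 0.699
```

>>> {"op": "play_rows", "data": {
  "targets": [
    [1, 0, 0, 0.03, 0, 0, 0],
    [1, 0, 0, 0.05, 0, 0, 0],
    [1, 0, 0, 0.06, 0, 0, 0],
    [1, 0, 0, 0.05, 0, 0, 0],
    [1, -0.0094, -0.0464, 0.0, 0, 0, 0],
    [1, -0.0094, -0.0464, 0, 0, 0, 0],
    [1, -0.0094, -0.0464, 0, 0, 0, 0],
    [1, -0.0094, -0.0464, 0, 0, 0, 0],
    [1, -0.0094, -0.0464, 0, 0, 0, 0],
    [1, -0.0094, -0.0464, 0, 0, 0, 0],
    [1, -0.0094, -0.0464, 0, 0, 0, 0],
    [1, -0.0091, -0.0463, 0, 0, 0, 0]
  ]
}}

```text
time_s: 26.5
position: [0.4894, -0.2821, 0.2051]
tcp_rot: [[0.001, 1.0, -0.0], [1.0, -0.001, 0.0], [0.0, -0.0, -1.0]]
force: [0.3, 0.1, -1.2]
opening: 0.698
```

>>> {"op": "play_rows", "data": {
  "targets": [
    [1, 0, 0, -0.02, 0, 0, 0],
    [1, 0, 0, 0, 0, 0, 0],
    [1, 0, 0, 0, 0, 0, 0],
    [1, 0, 0, 0, 0, 0, 0]
  ]
}}

```text
time_s: 27.0
position: [0.4906, -0.2805, 0.186]
tcp_rot: [[-0.0, 1.0, 0.001], [1.0, 0.0, -0.001], [-0.001, 0.001, -1.0]]
force: [-0.1, -0.1, -1.1]
opening: 0.698
```

Lower by 38.5 mm.

>>> {"op": "play_rows", "data": {
  "targets": [
    [1, 0, 0, -0.015, 0, 0, 0],
    [1, 0, 0, -0.008, 0, 0, 0],
    [1, 0, 0, -0.006, 0, 0, 0],
    [1, 0, 0, -0.005, 0, 0, 0],
    [1, 0, 0, -0.003, 0, 0, 0],
    [1, 0, 0, -0.0015, 0, 0, 0],
    [1, 0, 0, 0, 0, 0, 0],
    [1, 0, 0, 0, 0, 0, 0]
  ]
}}

```text
time_s: 28.0
position: [0.4907, -0.2818, 0.1487]
tcp_rot: [[0.001, 1.0, 0.002], [1.0, -0.001, -0.002], [-0.002, 0.002, -1.0]]
force: [-1.6, 1.0, 8.4]
opening: 0.699
```

>>> {"op": "play_rows", "data": {
  "targets": [
    [0, 0, 0, 0, 0, 0, 0],
    [0, 0, 0, 0, 0, 0, 0],
    [0, 0, 0, 0, 0, 0, 0],
    [0, 0, 0, 0.02, 0, 0, 0],
    [0, 0, 0, 0.05, 0, 0, 0],
    [0, 0, -0.02, 0.04, 0, 0, 0],
    [0, 0, -0.05, 0, 0, 0, 0],
    [0, 0, 0, 0, 0, 0, 0],
    [0, 0, 0, 0, 0, 0, 0],
    [0, 0, 0, 0, 0, 0, 0]
  ]
}}

```text
time_s: 29.25
position: [0.4898, -0.3496, 0.256]
tcp_rot: [[0.0, 1.0, -0.001], [1.0, -0.0, 0.002], [0.002, -0.001, -1.0]]
force: [0.4, 0.5, -0.1]
opening: 0.998
```

```bash
python3 chk.py w9 blue .169 .4906 -.281
```

```text
29.25 [ 0.4898 -0.3496  0.256 ] [325. 133.] 5998 fix [ 4.90252033e-01 -2.81342897e-01  2.00958741e-04] free [ 0.4902344  -0.28156007  0.02982677]
```

View pics/w9.png

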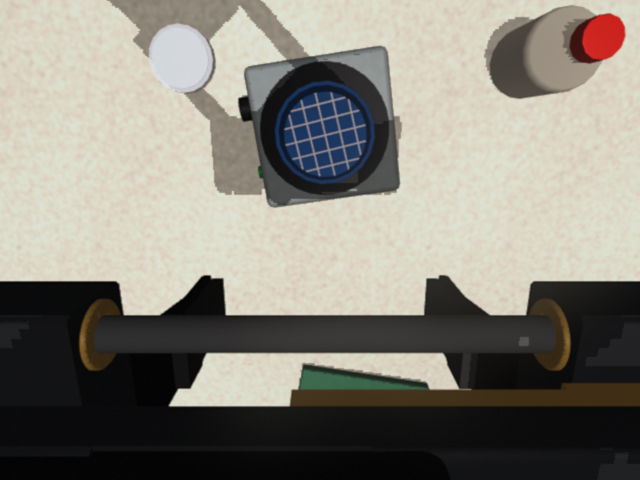

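>>> {"op": "play_rows", "data": {
  "targets": [
    [0, 0.022, 0.0439, 0, 0, 0, 0],
    [0, 0.022, 0.0439, 0, 0, 0, 0],
    [0, 0.022, 0.0439, 0, 0, 0, 0],
    [0, 0.022, 0.0439, 0, 0, 0, 0],
    [0, 0.022, 0.0439, 0, 0, 0, 0],
    [0, 0.022, 0.0439, 0, 0, 0, 0],
    [0, 0.022, 0.0439, 0, 0, 0, 0],
    [0, 0.022, 0.0439, 0, 0, 0, 0],
    [0, 0.022, 0.0439, -0.034, 0, 0, 0],
    [0, 0, 0, 0, 0, 0, 0],
    [0, 0, 0, 0, 0, 0, 0],
    [0, 0, 0, 0, 0, 0, 0]
  ]
}}

```text
time_s: 30.8
position: [0.6882, 0.043, 0.2239]
tcp_rot: [[0.002, 1.0, 0.002], [1.0, -0.002, -0.001], [-0.001, 0.002, -1.0]]
force: [0.1, -1.4, 0.0]
opening: 1.0
```

```bash
python3 - <<'E'
from rig import bot
from loc import *
s=bot.read_state();c=bot.get_calibration("wrist");im=bot.capture("wrist");cv2.imwrite("pics/w10.png",im)
x,y=map(int,proj(c,(.688,.0805,.013)));print(s["time_s"],s["position"].round(4),x,y)
a=im[y-50:y+50,x-60:x+60];h=cv2.cvtColor(a,cv2.COLOR_BGR2HSV)
# knob: dark; white disc: low saturation
k=cv2.inRange(h,(0,0,0),(180,255,50));cs=cv2.findContours(k,0,1)[0];kc=max(cs,key=cv2.contourArea);print("knob",cv2.minAreaRect(kc))
d=cv2.inRange(h,(0,0,70),(180,22,255));m=np.zeros(im.shape[:2],np.uint8);m[y-50:y+50,x-60:x+60]=d
m=cv2.morphologyEx(m,cv2.MORPH_OPEN,np.ones((3,3)));print(rim(c,m,.013,.03),rim(c,m,.013,.03,True),x-60,y-50)
cv2.imwrite("pics/crop10.png",cv2.resize(np.hstack([a,cv2.cvtColor(m[y-50:y+50,x-60:x+60],8)]),None,fx=3.3,fy=3.3))
E
```

```text
30.8 [0.6882 0.043  0.2239] 322 165
knob ((58.5, 53.0), (23.0, 24.0), 0.0)
[0.68293796 0.08777041 0.00669073] [0.70564413 0.0792801  0.01340314] 262 115
```

View pics/crop10.png

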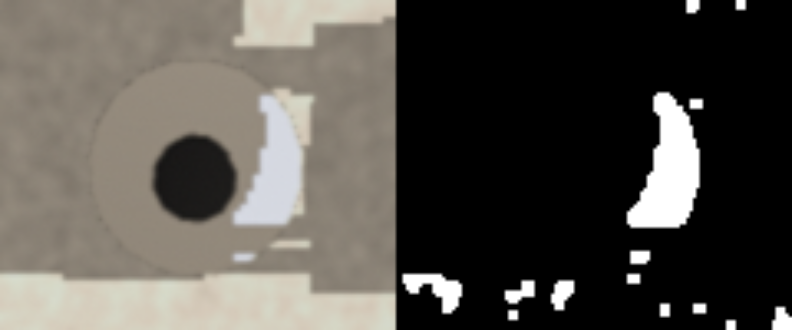

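```bash
python3 - <<'E'
from rig import bot
from loc import *
c=bot.get_calibration("wrist");print(cast(c,(321.5,165.8),.013)[0],cast(c,(320.5,168),.041)[0],bot.read_state()["position"])
E
```

```text
[[0.68691674 0.08022612]] [[0.6861829 0.0809609]] [0.6883252  0.04280463 0.2240172 ]
```

>>> {"op": "play_rows", "data": {
  "targets": [
    [0, -0.0016, 0.0378, 0, 0, 0, 0],
    [0, 0, 0, -0.045, 0, 0, 0],
    [0, 0, 0, -0.045, 0, 0, 0],
    [0, 0, 0, -0.045, 0, 0, 0],
    [0, 0, 0, -0.045, 0, 0, 0],
    [0, 0, 0, -0.0278, 0, 0, 0],
    [0, 0, 0, 0, 0, 0, 0],
    [0, 0, 0, 0, 0, 0, 0]
  ]
}}

```text
time_s: 31.85
position: [0.688, 0.0811, 0.0168]
tcp_rot: [[0.002, 1.0, 0.003], [1.0, -0.002, -0.0], [-0.0, 0.003, -1.0]]
force: [0.1, 0.3, 1.0]
opening: 1.0
```

>>> {"op": "play_rows", "data": {
  "targets": [
    [1, 0, 0, 0, 0, 0, 0],
    [1, 0, 0, 0, 0, 0, 0],
    [1, 0, 0, 0, 0, 0, 0],
    [1, 0, 0, 0, 0, 0, 0],
    [1, 0, 0, 0, 0, 0, 0],
    [1, 0, 0, 0, 0, 0, 0],
    [1, 0, 0, 0, 0, 0, 0]
  ]
}}

```text
time_s: 32.72
position: [0.6865, 0.082, 0.0148]
tcp_rot: [[0.001, 1.0, -0.0], [1.0, -0.001, 0.0], [0.0, -0.0, -1.0]]
force: [-0.5, -0.2, -1.0]
opening: 0.287
```

>>> {"op": "play_rows", "data": {
  "targets": [
    [1, 0, 0, 0, 0, 0, 0]
  ]
}}

```text
time_s: 32.85
position: [0.6863, 0.082, 0.0148]
tcp_rot: [[0.001, 1.0, -0.0], [1.0, -0.001, 0.0], [0.0, -0.0, -1.0]]
force: [0.2, 0.4, -1.1]
opening: 0.219
```

>>> {"op": "play_rows", "data": {
  "targets": [
    [1, 0, 0, 0, 0, 0, 0],
    [1, 0, 0, 0.02, 0, 0, 0],
    [1, 0, 0, 0.05, 0, 0, 0],
    [1, 0, 0, 0.07, 0, 0, 0],
    [1, 0, 0, 0.06, 0, 0, 0]
  ]
}}

```text
time_s: 33.48
position: [0.6866, 0.0819, 0.2109]
tcp_rot: [[0.001, 1.0, 0.002], [1.0, -0.001, -0.0], [-0.0, 0.002, -1.0]]
force: [0.6, 0.2, -1.3]
opening: 0.217
```

>>> {"op": "play_rows", "data": {
  "targets": [
    [1, -0.0245, -0.0454, 0.0, 0, 0, 0],
    [1, -0.0245, -0.0454, 0, 0, 0, 0],
    [1, -0.0245, -0.0454, 0, 0, 0, 0],
    [1, -0.0245, -0.0454, 0, 0, 0, 0],
    [1, -0.0245, -0.0454, 0, 0, 0, 0],
    [1, -0.0245, -0.0454, 0, 0, 0, 0],
    [1, -0.0245, -0.0454, 0, 0, 0, 0],
    [1, -0.0245, -0.0453, 0, 0, 0, 0],
    [1, 0, 0, 0, 0, 0, 0],
    [1, 0, 0, 0, 0, 0, 0],
    [1, 0, 0, 0, 0, 0, 0]
  ]
}}

```text
time_s: 34.85
position: [0.4911, -0.2799, 0.208]
tcp_rot: [[-0.001, 1.0, 0.001], [1.0, 0.001, -0.0], [-0.0, 0.001, -1.0]]
force: [0.2, 0.7, -0.8]
opening: 0.213
```

```bash
python3 - <<'E'
from rig import bot
from loc import *
s=bot.read_state();cv2.imwrite("pics/w11.png",bot.capture("wrist"));print(s["time_s"],s["position"],s["opening"],s["force"])
E
```

```text
34.85 [ 0.49106387 -0.27994829  0.20795005] 0.21286117955229314 [ 0.1867321   0.73093153 -0.82583492]
```

View pics/w11.png

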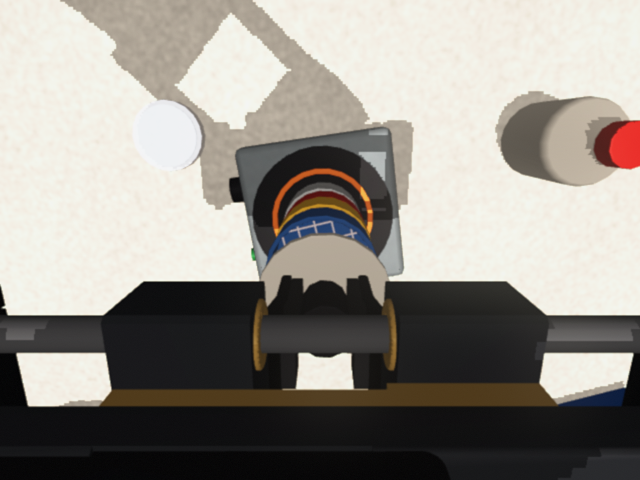

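>>> {"op": "play_rows", "data": {
  "targets": [
    [1, -0.0005, -0.0008, -0.01, 0, 0, 0],
    [1, 0, 0, -0.006, 0, 0, 0],
    [1, 0, 0, -0.006, 0, 0, 0],
    [1, 0, 0, -0.005, 0, 0, 0],
    [1, 0, 0, -0.003, 0, 0, 0],
    [1, 0, 0, -0.002, 0, 0, 0],
    [1, 0, 0, 0, 0, 0, 0],
    [1, 0, 0, 0, 0, 0, 0]
  ]
}}

```text
time_s: 35.9
position: [0.4908, -0.283, 0.1769]
tcp_rot: [[0.001, 1.0, 0.002], [1.0, -0.001, -0.003], [-0.003, 0.002, -1.0]]
force: [-0.4, -0.6, 4.1]
opening: 0.215
```

>>> {"op": "play_rows", "data": {
  "targets": [
    [1, 0, 0, -0.001, 0, 0, 0],
    [1, 0, 0, 0, 0, 0, 0],
    [0, 0, 0, 0, 0, 0, 0],
    [0, 0, 0, 0, 0, 0, 0],
    [0, 0, 0, 0, 0, 0, 0],
    [0, 0, 0, 0, 0, 0, 0],
    [0, 0, 0, 0, 0, 0, 0],
    [0, 0, 0, 0.02, 0, 0, 0],
    [0, 0, 0, 0.05, 0, 0, 0],
    [0, 0, -0.03, 0.04, 0, 0, 0],
    [0, 0, -0.04, 0, 0, 0, 0],
    [0, 0, 0, 0, 0, 0, 0]
  ]
}}

```text
time_s: 37.4
position: [0.49, -0.3546, 0.2844]
tcp_rot: [[0.004, 1.0, 0.001], [1.0, -0.004, -0.001], [-0.001, 0.001, -1.0]]
force: [0.4, 1.3, -0.9]
opening: 0.993
```

>>> {"op": "play_rows", "data": {
  "targets": [
    [0, 0, 0, 0, 0, 0, 0],
    [0, 0, 0, 0, 0, 0, 0]
  ]
}}

```text
time_s: 37.65
position: [0.4897, -0.3506, 0.2837]
tcp_rot: [[0.0, 1.0, -0.001], [1.0, -0.0, 0.002], [0.002, -0.001, -1.0]]
force: [1.1, -0.4, -1.1]
opening: 0.998
```

```bash
python3 - <<'E'
from rig import bot
from loc import *
s=bot.read_state();c=bot.get_calibration("wrist");im=bot.capture("wrist");sc=bot.capture("scene")
print(s["time_s"],s["position"].round(4),s["opening"])
x,y=map(int,proj(c,(.4903,-.2814,.174)));a=im[y-80:y+80,x-80:x+80]
cs=bot.get_calibration("scene");u,v=map(int,proj(cs,(.49,-.281,.12)));b=sc[v-60:v+60,u-60:u+60];print((x,y),(u,v))
cv2.imwrite("pics/fin.png",np.hstack([cv2.resize(a,(400,400),interpolation=2),cv2.resize(b,(400,400),interpolation=2)]))
cv2.imwrite("pics/sc1.png",sc)
E
```

```text
37.65 [ 0.4897 -0.3506  0.2837] 0.9982699886775926
(324, 131) (174, 167)
```

View pics/fin.png

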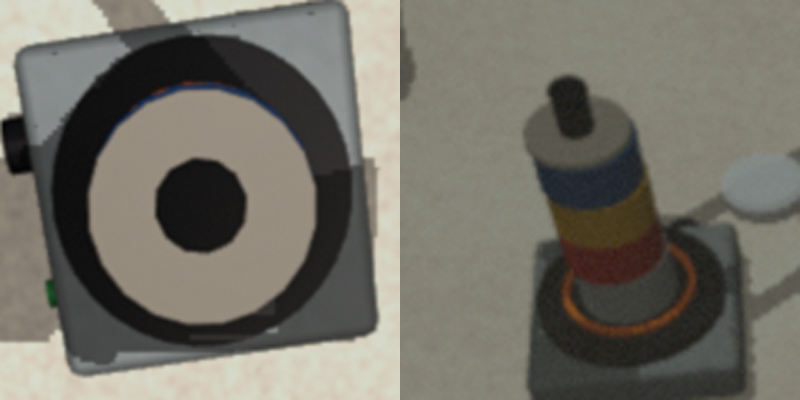

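```bash
python3 - <<'E'
from rig import bot
from loc import *
a,b=cv2.imread("pics/scene0.png"),cv2.imread("pics/sc1.png")
for n,(x,y,w,h) in {"jar":(270,172,26,32),"bottle":(418,224,40,60)}.items():
    t=a[y:y+h,x:x+w];r=cv2.matchTemplate(b[y-20:y+h+20,x-20:x+w+20],t,cv2.TM_CCOEFF_NORMED);q=cv2.minMaxLoc(r);print(n,q[1],q[3][0]-20,q[3][1]-20)
bot.hand_in();print(bot.read_state()["time_s"])
E
```

```text
jar 0.9965866208076477 0 0
bottle 0.9973341822624207 0 0
the job is handed in; nothing more can be done
the job is handed in; nothing more can be done
```

I built the stack on the shaker from the bottom up: pan, red sieve, yellow sieve, blue sieve, lid. Each part was seated and let go, and I handed the job in at about 38 s of the 128 s allowed. The hand-in gives no verdict.

- **Centring:** after each release the wrist camera put the part within about 1 mm of the one below. The pan was within about 1 mm of the ring centre, and the lid about 1 mm off the blue sieve.
- **Seating:** the sieve rims matched their known size at full seated height. I judged the lid from the last wrist and scene pictures, where the stack looked upright and closed.
- **Bystanders:** the jar and the bottle showed no pixel shift between the first and last scene pictures.
- **Disagreements:** my first scene-camera colour fits for the red and blue sieves and the ring were wrong, because the masks caught only part of them. I relied on the top and wrist views there. The wrist masks for the yellow sieve and the lid also failed in shadow. I fixed the yellow one and read the lid's position from the picture by eye.

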